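Check a pin board's width in the bench caliper

TASK

Check the width of the small plywood pin board in the bench caliper: slide it flat along the bench, never lifting it because its pins are loose, from the white outline into the yellow outline between the caliper's jaws, going in with the jaws opened wide enough to clear it. Then slide the red jaw shut until it presses the board lightly but firmly square against the blue jaw, and let go with the jaw left closed on it. Leave the steel post, paint tin, bottle and tape roll where they stand.

Things in the scene. Friction and masses are not known exactly. Their poses are not given: they have to be found in the camera images.
- pinboard: The part: a block 100 mm along its x, 80 mm along its y (the width to be measured), 30 mm high: black underneath, plywood on top with rows of thin steel pins (11 mm, not solid). A black bridge handle runs over its middle. Origin: centre of the underside. About 0.45 kg, loose on the bench.
- handle (a point): Middle of the handle's bar, 53 mm above the board's underside. The bar is 80 mm long along the board's x, 12 mm thick along its y, and reaches from 46 to 60 mm high, on 12 mm square legs at x = +34 and -34 mm; 16 mm free under the bar. Axes as the board's: pinch it along the board's y.
- gauge: The bench caliper, fixed to the bench (its place and turn vary). Origin: on the bench at the centre of its yellow outline (114 by 94 mm, painted, flat), where the board's centre belongs, the board's x along the caliper's x either way round. A steel beam runs along its y from y = -100 to +145 mm, at x = 65 to 90 mm, 35 mm high; the jaws reach from it towards -x, where the mouth is open.
- anvil: The blue sensing jaw: it stands still but gives on a spring, up to 6 mm towards -y, from 2 N (just touched) to 11 N (fully pushed in). 24 mm thick and 34 mm high, from x = -20 mm of the caliper to the beam; over the beam (x = 60 to 95 mm) it is 46 mm high. Origin: on its measuring face, at bench height, at y = -40 mm of the caliper when untouched; the face looks to +y.
- jaw: The red moving jaw, 22 mm thick, 34 mm high, from x = -20 to +60 mm of the caliper, and its carriage. Origin: on its face (looking to -y) at bench height; axes as the caliper. It slides along the caliper's y: origin at y = -40 mm when shut on the blue jaw, +85 mm when fully open (125 mm between faces). May start too narrow for the board; stays where left, drags with about 3 N.
- thumb_grip (a point): Where to hold the black thumb grip on the red carriage: an upright block 30 mm along the caliper's x, 20 mm along its y, from 46 to 92 mm above the bench, its top red. This point is on its axis, 75 mm above the bench; it is at x = 77.5 mm of the caliper and 17 mm behind the red jaw's face. The carriage under it is 35 mm along x (60 to 95 mm), 34 mm along y, 46 mm high.
- mark: White painted outline, 114 by 94 mm, flat on the bench, where the board starts. Origin: its centre.
- post: Bystander: an upright steel cylinder, 50 mm diameter, 90 mm high, loose. Origin: centre of its underside.
- tin: Bystander: a blue and white paint tin, 92 mm diameter, 60 mm high, loose. Origin: centre of its underside.
- bottle: Bystander: a green bottle with a yellow cap, 60 mm diameter, 170 mm high, loose. Origin: centre of its underside.
- tape: Bystander: a brown roll of tape lying flat, 80 mm diameter, 48 mm high, loose. Origin: centre of its underside.
There are look-alikes about, which are no part of the job. Leave any green look-alike of the pinboard alone.

How it is judged:
By the outcome, as a careful person would: the job done as asked, in the order asked, and still so for the second after the job is handed in, with the robot touching nothing.
It also fails if it takes over 72 s, if anything falls off the work surface, if the arm or the gripper's body presses on something with over 40 N, if the wrist force passes 120 N, or if a joint passes its speed limit or range.

ROBOT

A 6-joint arm with a two-finger parallel gripper is mounted at the origin on the work surface. World frame = base frame: x ahead of the robot, y to its left, z up, the work surface at z = 0. Lengths are in m, angles in degrees, forces in N, time in s.
With the tool pointing down it reaches from about 0.4 to 0.825 m from the base axis. Payload 7 kg.
Tool frame: the origin (TCP) lies on the mounting face of the last link; the fingertips stand 178 mm ahead of it and the grasp point (between the pads) lies 159 mm ahead of it; z points along the fingers, y is the direction in which the jaws open and shut (so a half turn about z gives the same grasp; the last joint's range is limited). The gripper opens to 88 mm and grips with 3 to 60 N. Pads are 19 mm wide; open, the fingers measure 130 mm over their backs; the gripper's body (78 mm by 193 mm) begins 47 mm behind the grasp point.
Start: joints at [-56.889, 20.546, 0.682, 0, -70.136, -16.507], TCP at [0.193, -0.647, 0.405] pointing down, gripper open.
Joint ranges: [-176.03, 176.03], [-82.01, 121.73], [-58.28, 71.71], [-173.87, 95.51], [-174.79, -0.11], [-173.66, 173.66]. Speed limits (degrees/s): [136.94, 136.94, 172.46, 180, 180, 180].

INTERFACE

Orientations are given as [roll, pitch, yaw] about the fixed x, y, z axes, in that order (R = Rz(yaw) Ry(pitch) Rx(roll)).
In Python, from plant import r gives the robot as it stands. The module is installed in compiled form; this text tells all that it offers.
- The arm moves only by the tool carry_out, never from a script. Its argument "plan" is a list of rows, each a list of 3 entries, a list of its own where there are three numbers: the shift along the tool's x, y, z in m, then the turn, a rotation vector about the tool's x, y, z in degrees, then the closure in counts, from 0 (fully open) to 255 (shut). In form: [[[x, y, z], [ax, ay, az], hand], ...]. A call has 1 to 12 rows; each row shifts and turns the commanded pose from where the row before left it, along the tool's axes as they then stand; what a row does not reach is not made up. A row lasts 1/12 s, in which the tool goes at most 41.7 mm and 7.16 degrees, less where a joint would pass 70% of its speed; a pose out of reach is approached as far as the arm can. A call is refused whole if a number of a shift passes 0.0417 or a number of a turn 7.16, either way. A call with a gripper value outside its range is refused whole. The fingers move at their own pace and stop on an object; "grip_force" is the grip in N (left out, the last holds). Time passes only in rows, so rows that do not move let the fingers close. It gives the time, the measured TCP pose, the force and the opening at its end, in the units of the state.
- r.get_state(): the state, without advancing time (a new reading comes with each control period).
- r.capture(name): name is "scene" or "top"; returns the picture (384x512x3 uint8, red, green, blue); there is no depth.
- r.get_calibration(name): a dict with "K" (3x3 intrinsics, pixels), "rvec" (rotation vector, rad) and "tvec" (3), from world to camera coordinates, as OpenCV has them. Camera axes: x right, y down, z forward; pixel columns grow to the right and rows downward; lengths in m; the calibration is good to about 2 mm. A picture is of the moment at which its call begins. get_calibration takes no time and is no camera call.
- r.close_job(): hands the job in, once; it reports no verdict.
The state is a dict: "time_s": time; "joints": joint angles; "qd": joint speeds; "joint_torque": joint torques, N m; "tcp_pos": TCP position; "eef_rot": TCP orientation; "contact_force": force on the tool from outside, world axes, zero at the start; "moment": the same for the moment, N m; "gripper_width": finger opening in m.
Only numpy, scipy, OpenCV 4.12 (cv2) and the standard library are available. Lean on these libraries where they do the work, as an engineer would, in place of code of your own. Each camera call takes 0.05 s, during which the arm holds its last target. There are 200 camera calls.

## Working session

There is one attempt and no reset: what is moved stays moved. The work goes in short steps, Python scripts to look and compute and a tool call to move; the robot and the scene stay as the last step left them, time stands still between calls to the robot, and variables do not carry over. Pictures are saved under pics/ and viewed, about 8 in all and at most 12, crops included, and the job is handed in when it is done.

Besides the shell and the picture viewer there is one more tool, called as a command line: name --argument value ..., lists and objects as JSON in quotes. carry_out: Moves the arm, as the interface text tells. Its arguments: {"type":"object","properties":{"plan":{"type":"array","items":{"type":"array"}},"grip_force":{"type":"number"}},"required":["plan"]}

```bash
mkdir -p pics; cat > h.py <<'E'
import numpy as np, cv2
from plant import r
def cal(n):
    c=r.get_calibration(n); R=cv2.Rodrigues(np.array(c["rvec"],float))[0]
    return np.array(c["K"],float),R,np.array(c["tvec"],float).ravel()
def ray(n,uv,z):
    K,R,t=cal(n); uv=np.atleast_2d(np.array(uv,float))
    d=(np.linalg.inv(K)@np.c_[uv,np.ones(len(uv))].T).T@R; o=-R.T@t
    return (o+d*((z-o[2])/d[:,2])[:,None])[:,:2]
def proj(n,P):
    K,R,t=cal(n); q=(np.atleast_2d(P)@R.T+t)@K.T
    return q[:,:2]/q[:,2:]
def snap(n,f):
    im=r.capture(n); cv2.imwrite("pics/"+f,im[:,:,::-1]); return im
E
python3 - <<'E'
from h import *
a=snap("scene","s0.png");b=snap("top","t0.png")
print(r.get_state())
for n in("scene","top"):
    K,R,t=cal(n);print(n,-R.T@t,K[0,0])
E
```

```text
{'time_s': 0.1, 'joints': array([-5.68878882e+01,  2.05863937e+01,  6.40145293e-01, -1.60438566e-02,
       -7.01353508e+01, -1.65077667e+01]), 'qd': array([ 0.01565406, -0.04300334,  0.22574399,  0.09973102, -0.01749443,
        0.0469265 ]), 'joint_torque': array([-9.62076811e-04, -5.84166133e+01,  2.93753654e+01,  7.01559126e+00,
        1.01581856e-02, -6.52761241e-05]), 'tcp_pos': array([ 0.19284592, -0.64669461,  0.40384062]), 'eef_rot': array([ 1.79917478e+02, -8.72644140e-03, -1.63401111e+02]), 'contact_force': array([-0.89075563, -1.43302674, -0.59696449]), 'moment': array([0.07217134, 0.01814251, 0.00810174]), 'gripper_width': 0.08764556787001455}
scene [1.29274761 0.2881873  0.59906189] 379.93170823010746
top [0.46146792 0.02169514 1.1997865 ] 494.96792867029995
```

View pics/t0.png

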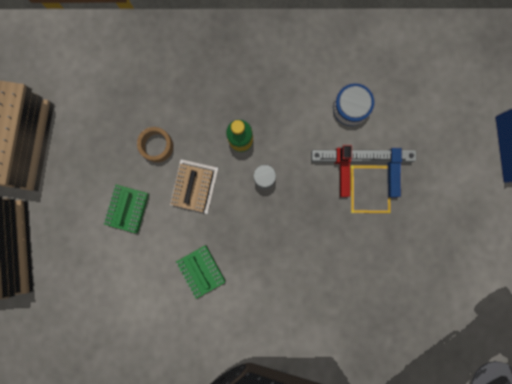

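View pics/s0.png

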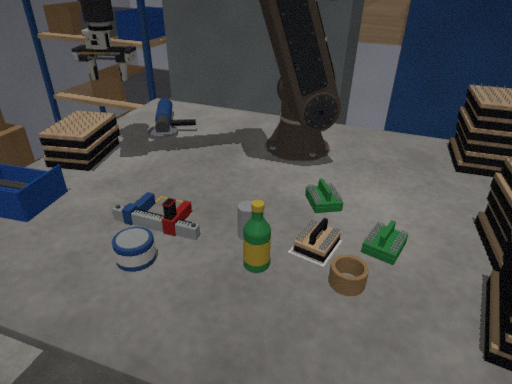

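The top view shows three candidates: the plywood board in the white outline at (194,187), and green ones at (127,209) and (201,271). The plywood one fits, because it is in the white outline and is not green. The caliper is at (365,175), with red jaw at (345,172) and blue at (395,172). Post (264,177), bottle (239,135), tape (155,144) and tin (354,103).

```bash
cat >> h.py <<'E'
def masks(im):
    H=cv2.cvtColor(im,cv2.COLOR_RGB2HSV); i=lambda a,b:cv2.inRange(H,a,b)
    return dict(yellow=i((18,110,90),(32,255,255)),red=i((0,150,60),(6,255,255))|i((174,150,60),(180,255,255)),
      blue=i((100,120,50),(125,255,255)),wood=i((8,50,110),(20,160,255)),white=i((0,0,185),(180,30,255)),dark=i((0,0,0),(180,255,50)))
def rect(m,box,z,n="top"):
    x0,y0,x1,y1=box; k=np.zeros_like(m);k[y0:y1,x0:x1]=m[y0:y1,x0:x1]
    p=np.argwhere(k)[:,::-1]
    if len(p)<5: return None
    w=ray(n,p,z).astype(np.float32); c,s,a=cv2.minAreaRect(w*1000); return np.round(c,1),np.round(s,1),round(a,2),len(p)
E
python3 - <<'E'
from h import *
im=cv2.imread("pics/t0.png")[:,:,::-1].copy(); m=masks(im)
print("yel",rect(m["yellow"],(345,160,395,218),0))
print("red",rect(m["red"],(330,140,355,200),.034))
print("redjaw",rect(m["red"],(330,166,355,200),.034))
print("blue",rect(m["blue"],(385,140,410,200),.034))
print("bluejaw",rect(m["blue"],(385,166,410,200),.034))
print("wood",rect(m["wood"],(165,155,220,215),.030))
print("handle",rect(m["dark"],(180,165,205,210),.060))
print("white",rect(m["white"],(165,155,220,215),0))
print("post",ray("top",(264,176),.09),"bottlecap",ray("top",(238,127),.17),"tape",ray("top",(155,144),.04),"tin",ray("top",(354,102),.06))
A=cv2.resize(im[150:222,160:225],None,fx=6,fy=6,interpolation=2);B=cv2.resize(im[140:212,305:420],None,fx=3.5,fy=6,interpolation=2)
cv2.imwrite("pics/c0.png",np.hstack([A,B])[:,:,::-1])
E
```

```text
yel (array([ 550.1, -236.2]), array([115.1,  94.4]), 1.02, 420)
red (array([ 585.9, -164.8]), array([ 32.8, 113.5]), 88.06, 426)
redjaw (array([ 564.8, -169. ]), array([21.2, 71.1]), 89.8, 302)
blue (array([ 585.8, -286. ]), array([ 27.6, 112.4]), 86.14, 503)
bluejaw (array([ 565.5, -285. ]), array([23.4, 71. ]), 89.45, 337)
wood (array([548.2, 194.5]), array([ 80.3, 102. ]), 77.15, 1169)
handle (array([547.3, 192.2]), array([ 9.6, 70.8]), 76.28, 72)
white (array([569.3, 162.3]), array([137.1,  67.6]), 27.29, 8)
post [[0.5700971 0.0206786]] bottlecap [[0.66548191 0.07603332]] tape [[0.64987556 0.27957909]] tin [[ 0.74683276 -0.18749957]]
```

View pics/c0.png

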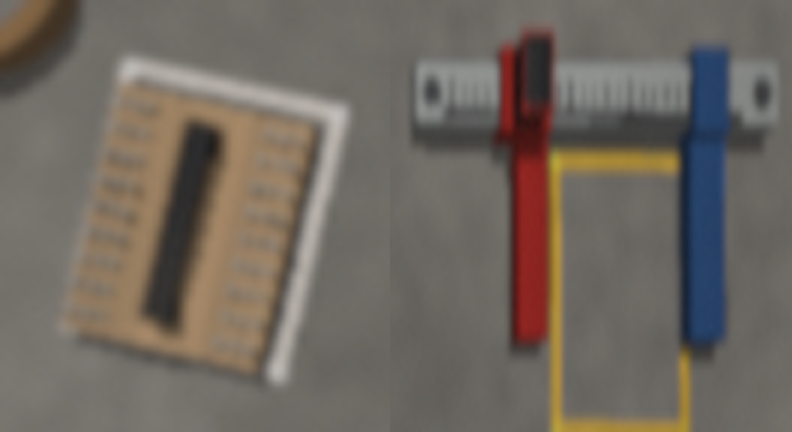

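The crop confirms it: plywood board, black handle, lying in the white outline at yaw about -13°. The caliper is at about (0.550, -0.236) with yaw about 0, and its jaws are only ~95 mm apart. I'll open them wider first.

carry_out --plan '[[[0, 0, 0], [0, 0, 5.5], 0], [[0, 0, 0], [0, 0, 5.5], 0], [[0, 0, 0], [0, 0, 5.6], 0], [[-0.027, 0.03, 0], [0, 0, 0], 0], [[-0.027, 0.03, 0], [0, 0, 0], 0], [[-0.027, 0.03, 0], [0, 0, 0], 0], [[-0.027, 0.03, 0], [0, 0, 0], 0], [[-0.027, 0.03, 0], [0, 0, 0], 0], [[-0.027, 0.03, 0], [0, 0, 0], 0], [[-0.027, 0.03, 0], [0, 0, 0], 0], [[-0.027, 0.03, 0], [0, 0, 0], 0], [[-0.027, 0.03, 0], [0, 0, 0], 0]]' --grip_force 20

```text
time_s: 1.1
tcp_pos: [0.4367, -0.375, 0.4046]
eef_rot: [180.0, -0.0, -180.0]
contact_force: [0.9, -0.7, 0.3]
gripper_width: 0.0876
```

```bash
python3 - <<'E'
from h import *
print("thumb top",ray("top",(347.3,151.7),.092), "scene", ray("scene",(170,203),.092))
print("green",ray("top",[(207,246),(224,286),(178,263),(200,298)],.03))
im=cv2.imread("pics/t0.png")[:,:,::-1].copy();H=cv2.cvtColor(im,cv2.COLOR_RGB2HSV)
m=cv2.inRange(H,(0,0,130),(180,60,255)); print("beam",rect(m,(308,145,342,166),.035),rect(m,(308,145,420,166),.035))
E
```

```text
thumb top [[ 0.62566806 -0.16604248]] scene [[ 0.63392051 -0.15911506]]
green [[0.4095726  0.15400697]
 [0.31654881 0.11287049]
 [0.36916803 0.22193892]
 [0.28815612 0.16888232]]
beam (array([ 627.1, -119.6]), array([49.5, 21.4]), 89.99, 105) (array([ 627.6, -213.4]), array([ 21.4, 237.2]), 0.26, 308)
```

carry_out --plan '[[[-0.027, 0.03, 0], [0, 0, 0], 0], [[-0.027, 0.03, 0], [0, 0, 0], 0], [[-0.027, 0.03, 0], [0, 0, 0], 0], [[-0.027, 0.03, 0], [0, 0, 0], 0], [[-0.027, 0.03, 0], [0, 0, 0], 0], [[-0.027, 0.03, 0], [0, 0, 0], 0], [[-0.028, 0.031, 0], [0, 0, 0], 0], [[0, 0, 0.03], [0, 0, 0], 0], [[0, 0, 0.03], [0, 0, 0], 0], [[0, 0, 0.03], [0, 0, 0], 0], [[0, 0, 0.03], [0, 0, 0], 0], [[0, 0, 0], [0, 0, 0], 0]]'

```text
time_s: 2.1
tcp_pos: [0.6234, -0.1654, 0.2778]
eef_rot: [179.9, -0.6, 179.9]
contact_force: [-0.9, -0.2, -1.4]
gripper_width: 0.0878
```

```bash
python3 - <<'E'
from h import *
s=r.get_state();print(s["tcp_pos"],s["eef_rot"])
a=snap("scene","s1.png");b=snap("top","t1.png")
cv2.imwrite("pics/c1.png",cv2.resize(a[150:270,90:250],None,fx=4,fy=4,interpolation=2)[:,:,::-1])
E
```

```text
[ 0.62337577 -0.16541658  0.27782598] [179.9195298   -0.60775617 179.94930618]
```

View pics/c1.png

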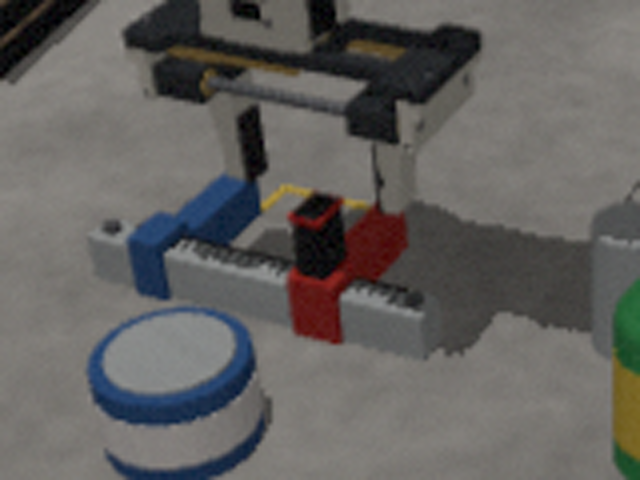

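The fingers straddle the grip (crop 318,235). Descend and close.

carry_out --plan '[[[-0.002, 0.001, 0.015], [0, 0, 0], 0], [[-0.001, 0, 0.015], [0, 0, 0], 0], [[0, 0, 0.012], [0, 0, 0], 0], [[0, 0, 0], [0, 0, 0], 0], [[0, 0, 0], [0, 0, 0], 220], [[0, 0, 0], [0, 0, 0], 220], [[0, 0, 0], [0, 0, 0], 220], [[0, 0, 0], [0, 0, 0], 220], [[0, 0, 0], [0, 0, 0], 220], [[0, 0, 0], [0, 0, 0], 220]]'

```text
time_s: 3.03
tcp_pos: [0.6288, -0.1649, 0.2431]
eef_rot: [180.0, 0.0, -180.0]
contact_force: [-0.8, 0.3, 0.1]
gripper_width: 0.0533
```

```bash
python3 - <<'E'
from h import *
s=r.get_state();print(s)
E
```

```text
{'time_s': 3.0333, 'joints': array([ 2.46460135e+00,  2.60646171e+01, -1.36391473e+01,  1.66370415e-03,
       -5.02591831e+01, -9.24623267e+01]), 'qd': array([ 0.07145693,  0.27174879, -0.06736673, -0.01720762,  0.09282758,
        0.00089147]), 'joint_torque': array([-4.76791683e-03, -6.02080035e+01,  2.39638281e+01,  5.70097625e+00,
       -8.26372113e-02,  8.56143913e-06]), 'tcp_pos': array([ 0.62881419, -0.16491666,  0.24312386]), 'eef_rot': array([ 1.79999687e+02,  3.70733210e-02, -1.79996662e+02]), 'contact_force': array([-0.79352934,  0.30822822,  0.0518981 ]), 'moment': array([-0.03115513, -0.00140392, -0.0379692 ]), 'gripper_width': 0.053331654480331094}
```

carry_out --plan '[[[0, 0, 0.007], [0, 0, 0], 220], [[0, 0, 0], [0, 0, 0], 220], [[0, 0, 0], [0, 0, 0], 220], [[0, 0, 0], [0, 0, 0], 220], [[0, 0, 0], [0, 0, 0], 220], [[0, 0, 0], [0, 0, 0], 220], [[0, 0, 0], [0, 0, 0], 220], [[0, 0, 0], [0, 0, 0], 220], [[0, 0, 0], [0, 0, 0], 220]]'

```text
time_s: 3.78
tcp_pos: [0.6287, -0.1651, 0.2355]
eef_rot: [-180.0, -0.0, 180.0]
contact_force: [1.0, -3.2, -2.4]
gripper_width: 0.0202
```

Gripped (20.2 mm). Slide open by 27 mm.

carry_out --plan '[[[0, 0.005, 0], [0, 0, 0], 220], [[0, 0.006, 0], [0, 0, 0], 220], [[0, 0.006, 0], [0, 0, 0], 220], [[0, 0.006, 0], [0, 0, 0], 220], [[0, 0.004, 0], [0, 0, 0], 220], [[0, 0, 0], [0, 0, 0], 220], [[0, 0, 0], [0, 0, 0], 220]]'

```text
time_s: 4.37
tcp_pos: [0.6287, -0.1368, 0.2355]
eef_rot: [179.9, -0.0, -180.0]
contact_force: [-0.1, 3.6, -4.2]
gripper_width: 0.0197
```

carry_out --plan '[[[0, 0, 0], [0, 0, 0], 0], [[0, 0, 0], [0, 0, 0], 0], [[0, 0, 0], [0, 0, 0], 0], [[0, 0, 0], [0, 0, 0], 0], [[0, 0, 0], [0, 0, 0], 0], [[0, 0, -0.03], [0, 0, 0], 0], [[0, 0, -0.04], [0, 0, 0], 0], [[0, 0, -0.04], [0, 0, 0], 0], [[0, 0, -0.04], [0, 0, 0], 0], [[0.01, 0.038, -0.01], [0, 0, 0], 0], [[0.01, 0.04, 0], [0, 0, 0], 0], [[0.01, 0.04, 0], [0, 0, 0], 0]]'

```text
time_s: 5.37
tcp_pos: [0.5983, -0.0195, 0.3973]
eef_rot: [179.9, 0.2, 179.9]
contact_force: [1.3, -0.3, -0.8]
gripper_width: 0.0871
```

```bash
python3 - <<'E'
from h import *
print(r.get_state()["tcp_pos"])
im=snap("top","t2.png"); m=masks(im)
print("redjaw",rect(m["red"],(310,160,355,200),.034))
print("bluejaw",rect(m["blue"],(385,166,410,200),.034))
print("wood",rect(m["wood"],(165,155,220,215),.030)); print("handle",rect(m["dark"],(180,165,205,210),.060))
E
```

```text
[ 0.59825122 -0.01951802  0.39726654]
redjaw (array([ 557.5, -139.6]), array([18.8, 56.8]), 89.88, 219)
bluejaw (array([ 565.5, -285. ]), array([23.4, 71. ]), 89.45, 337)
wood (array([529.2, 170.7]), array([31.3, 74.4]), 79.41, 289)
handle (array([587.9, 162. ]), array([22.2,  2.9]), 19.11, 14)
```

carry_out --plan '[[[0.0083, 0.0354, 0], [0, 0, 0], 0], [[0.0083, 0.0354, 0], [0, 0, 0], 0], [[0.0083, 0.0354, 0], [0, 0, 0], 0], [[0.0083, 0.0354, 0], [0, 0, 0], 0], [[0.0083, 0.0354, 0], [0, 0, 0], 0], [[0.0083, 0.0354, 0], [0, 0, 0], 0], [[0, 0, 0], [0, 0, 6.5], 0], [[0, 0, 0], [0, 0, 6.5], 0], [[0, 0, 0.04], [0, 0, 0], 0], [[0, 0, 0.04], [0, 0, 0], 0], [[0, 0, 0.04], [0, 0, 0], 0], [[0, 0, 0], [0, 0, 0], 0]]'

```text
time_s: 6.42
tcp_pos: [0.5463, 0.1908, 0.2685]
eef_rot: [-179.6, -0.5, 166.9]
contact_force: [-1.6, -0.8, -1.2]
gripper_width: 0.0878
```

```bash
python3 - <<'E'
from h import *
s=r.get_state();print(s["tcp_pos"],s["eef_rot"])
a=snap("scene","s3.png")
cv2.imwrite("pics/c3.png",cv2.resize(a[140:300,220:420],None,fx=3.5,fy=3.5,interpolation=2)[:,:,::-1])
E
```

```text
[0.54628778 0.19081121 0.26850368] [-179.55082341   -0.49886799  166.90745061]
```

View pics/c3.png

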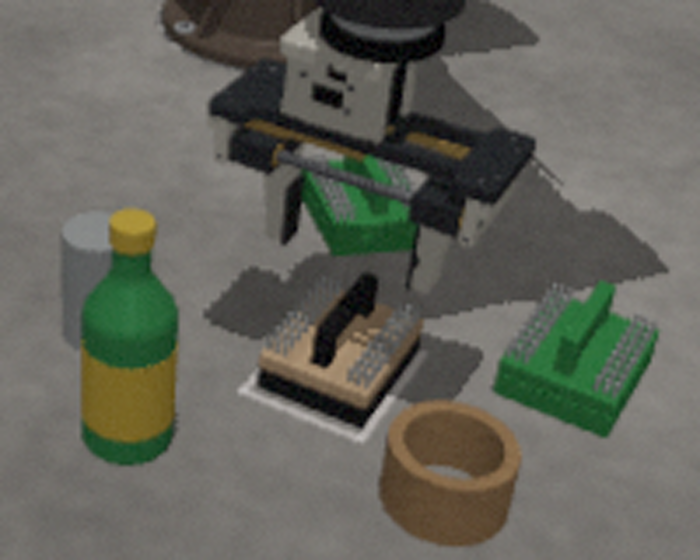

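The gripper is centred over the plywood board's handle (crop 345,320), and its fingers are clear of everything. Descend and grip.

carry_out --plan '[[[0, 0, 0.02], [0, 0, 0], 0], [[0, 0, 0.02], [0, 0, 0], 100], [[0, 0, 0.0125], [0, 0, 0], 160], [[0, 0, 0.005], [0, 0, 0], 200], [[0, 0, 0], [0, 0, 0], 240], [[0, 0, 0], [0, 0, 0], 240], [[0, 0, 0], [0, 0, 0], 240], [[0, 0, 0], [0, 0, 0], 240], [[0, 0, 0], [0, 0, 0], 240], [[0, 0, 0], [0, 0, 0], 240], [[0, 0, 0], [0, 0, 0], 240]]'

```text
time_s: 7.38
tcp_pos: [0.549, 0.1925, 0.2185]
eef_rot: [180.0, 0.0, 167.0]
contact_force: [-0.0, 0.8, -0.3]
gripper_width: 0.0267
```

carry_out --plan '[[[0, 0, 0], [0, 0, 0], 240], [[0, 0, 0], [0, 0, 0], 240], [[0, 0, 0], [0, 0, 0], 240], [[0, 0, 0], [0, 0, 0], 240], [[0, 0, 0], [0, 0, 0], 240], [[0, 0, 0], [0, 0, 0], 240]]'

```text
time_s: 7.88
tcp_pos: [0.5489, 0.1926, 0.2181]
eef_rot: [180.0, 0.0, 167.0]
contact_force: [-0.3, 2.1, -0.4]
gripper_width: 0.0121
```

carry_out --plan '[[[0, 0, 0], [0, 0, -2], 240], [[0, 0, 0], [0, 0, -4], 240], [[0, 0, 0], [0, 0, -4], 240], [[0, 0, 0], [0, 0, -3], 240], [[0.004, -0.004, 0], [0, 0, 0], 240], [[0.007, -0.0075, 0], [0, 0, 0], 240], [[0.007, -0.0075, 0], [0, 0, 0], 240], [[0.007, -0.0075, 0], [0, 0, 0], 240], [[0.007, -0.0075, 0], [0, 0, 0], 240], [[0.007, -0.0075, 0], [0, 0, 0], 240], [[0.007, -0.0075, 0], [0, 0, 0], 240], [[0.004, -0.004, 0], [0, 0, 0], 240]]'

```text
time_s: 8.88
tcp_pos: [0.4976, 0.1382, 0.2181]
eef_rot: [-180.0, -0.0, 180.0]
contact_force: [1.7, 1.3, -2.3]
gripper_width: 0.0118
```

```bash
python3 - <<'E'
from h import *
s=r.get_state();print(s["tcp_pos"],s["eef_rot"],s["contact_force"],s["gripper_width"])
a=snap("scene","s4.png")
cv2.imwrite("pics/c4.png",cv2.resize(a[130:290,220:420],None,fx=3.5,fy=3.5,interpolation=2)[:,:,::-1])
E
```

```text
[0.49761818 0.13815731 0.21811017] [-1.79978515e+02 -4.55316110e-02  1.79962605e+02] [ 1.73097048  1.30084263 -2.28093711] 0.011757443644273452
```

View pics/c4.png

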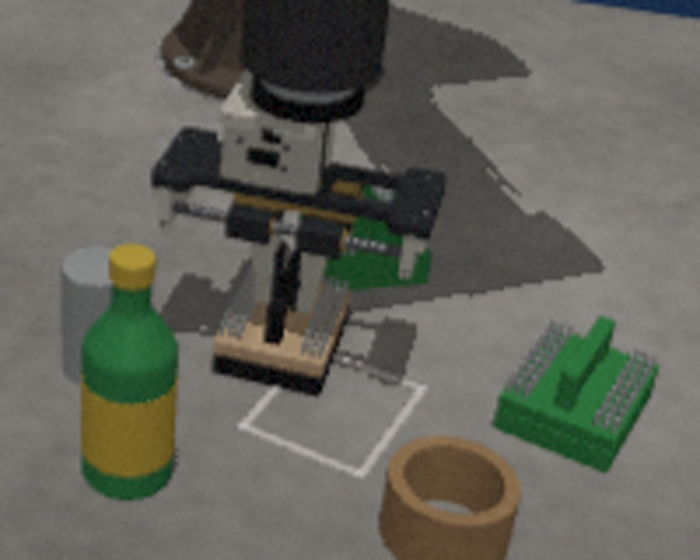

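The board is flat, aligned and well clear. I'll bias it down 0.5 mm to keep it on the bench and continue round the near side of the post.

carry_out --plan '[[[0.004, -0.004, 0.0005], [0, 0, 0], 240], [[0.008, -0.0085, 0], [0, 0, 0], 240], [[0.008, -0.0085, 0], [0, 0, 0], 240], [[0.008, -0.0085, 0], [0, 0, 0], 240], [[0.006, -0.01, 0], [0, 0, 0], 240], [[0, -0.011, 0], [0, 0, 0], 240], [[0, -0.011, 0], [0, 0, 0], 240], [[0, -0.011, 0], [0, 0, 0], 240], [[0, -0.011, 0], [0, 0, 0], 240], [[0, -0.011, 0], [0, 0, 0], 240], [[0, -0.011, 0], [0, 0, 0], 240], [[0, -0.011, 0], [0, 0, 0], 240]]'

```text
time_s: 9.93
tcp_pos: [0.465, 0.0223, 0.2181]
eef_rot: [179.9, 0.1, -180.0]
contact_force: [-1.2, 11.2, 9.3]
gripper_width: 0.0117
```

carry_out --plan '[[[0, -0.011, 0], [0, 0, 0], 240], [[0, -0.011, 0], [0, 0, 0], 240], [[0, -0.011, 0], [0, 0, 0], 240], [[0, -0.011, 0], [0, 0, 0], 240], [[0, -0.011, 0], [0, 0, 0], 240], [[0, -0.011, 0], [0, 0, 0], 240], [[0, -0.011, 0], [0, 0, 0], 240], [[0, -0.011, 0], [0, 0, 0], 240], [[0, -0.011, 0], [0, 0, 0], 240], [[0, -0.011, 0], [0, 0, 0], 240], [[0, -0.011, 0], [0, 0, 0], 240], [[0, -0.011, 0], [0, 0, 0], 240]]'

```text
time_s: 10.93
tcp_pos: [0.4647, -0.1096, 0.2181]
eef_rot: [180.0, 0.0, 180.0]
contact_force: [2.8, 3.0, -0.4]
gripper_width: 0.0116
```

carry_out --plan '[[[0, -0.011, 0], [0, 0, 0], 240], [[0, -0.011, 0], [0, 0, 0], 240], [[0, -0.011, 0], [0, 0, 0], 240], [[0, -0.011, 0], [0, 0, 0], 240], [[0, -0.011, 0], [0, 0, 0], 240], [[0, -0.011, 0], [0, 0, 0], 240], [[0, -0.011, 0], [0, 0, 0], 240], [[0, -0.011, 0], [0, 0, 0], 240], [[0, -0.011, 0], [0, 0, 0], 240], [[0, -0.008, 0], [0, 0, 0], 240], [[0, -0.004, 0], [0, 0, 0], 240], [[0, 0, 0], [0, 0, 0], 240]]'

```text
time_s: 11.93
tcp_pos: [0.4642, -0.221, 0.2181]
eef_rot: [180.0, -0.0, 180.0]
contact_force: [0.3, 0.6, 7.6]
gripper_width: 0.0119
```

```bash
python3 - <<'E'
from h import *
s=r.get_state();print(s["tcp_pos"],s["eef_rot"],s["contact_force"],s["gripper_width"])
a=snap("scene","s5.png");b=snap("top","t5.png")
A=cv2.resize(a[130:280,90:290],None,fx=2.6,fy=2.6,interpolation=2);B=cv2.resize(b[85:235,220:425],(280,390),interpolation=2)
cv2.imwrite("pics/c5.png",np.hstack([A[:390],B])[:,:,::-1])
E
```

```text
[ 0.46423224 -0.22097407  0.21805905] [ 1.79993792e+02 -2.62494682e-02  1.79958352e+02] [0.26664655 0.61352285 7.55630072] 0.011899007171810144
```

View pics/c5.png

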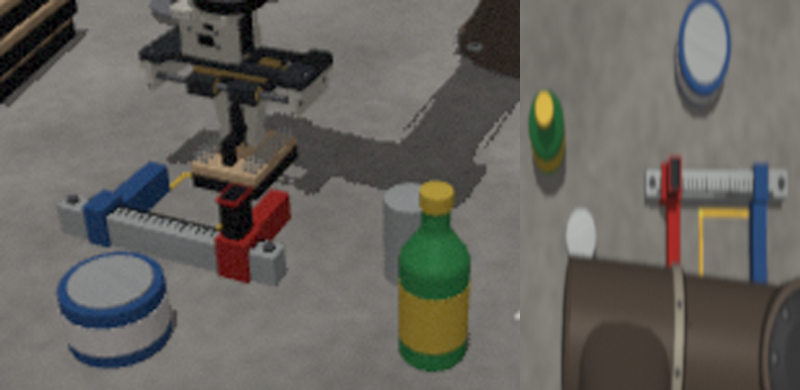

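The board stands at the mouth, square and between the opened jaws (red jaw crop 270,225; blue 130,195). The post has not moved. Slide in.

carry_out --plan '[[[-0.004, 0, 0], [0, 0, 0], 240], [[-0.008, 0, 0], [0, 0, 0], 240], [[-0.008, 0, 0], [0, 0, 0], 240], [[-0.008, 0, 0], [0, 0, 0], 240], [[-0.009, 0, 0], [0, 0, 0], 240], [[-0.009, -0.001, 0], [0, 0, 0], 240], [[-0.009, -0.001, 0], [0, 0, 0], 240], [[-0.009, -0.002, 0], [0, 0, 0], 240], [[-0.009, -0.002, 0], [0, 0, 0], 240], [[-0.009, -0.002, 0], [0, 0, 0], 240], [[-0.004, -0.001, 0], [0, 0, 0], 240], [[0, 0, 0], [0, 0, 0], 240]]'

```text
time_s: 13.03
tcp_pos: [0.5476, -0.23, 0.2174]
eef_rot: [180.0, -0.5, 179.9]
contact_force: [-10.7, -0.3, 13.5]
gripper_width: 0.0121
```

```bash
python3 - <<'E'
from h import *
s=r.get_state();print(s["tcp_pos"],s["eef_rot"],s["contact_force"],s["gripper_width"])
a=snap("scene","s6.png")
cv2.imwrite("pics/c6.png",cv2.resize(a[140:270,90:230],None,fx=4.5,fy=4.5,interpolation=2)[:,:,::-1])
E
```

```text
[ 0.54760088 -0.23004679  0.21737774] [179.97421747  -0.50998827 179.9444377 ] [-10.70254206  -0.34871593  13.49531346] 0.01209628632972434
```

View pics/c6.png

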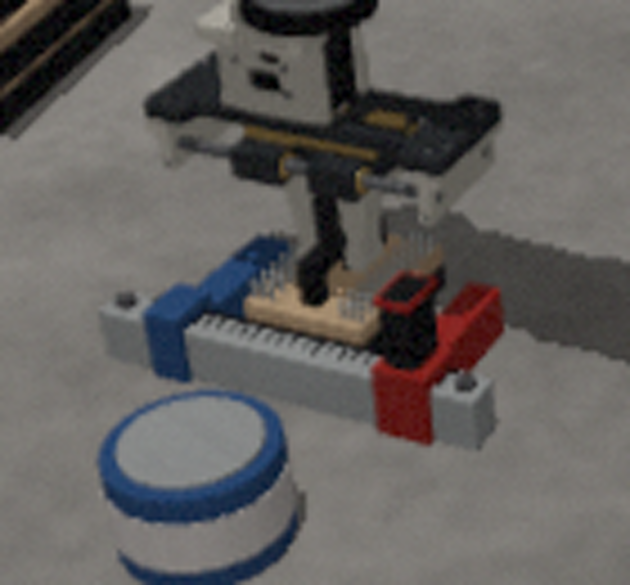

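The board is in the mouth, with a gap to both jaws. Settle, part-open, and rise.

carry_out --plan '[[[0, 0, 0], [0, 0, 0], 240], [[0, 0, -0.0005], [0, 0, 0], 240], [[0, 0, 0], [0, 0, 0], 150], [[0, 0, 0], [0, 0, 0], 150], [[0, 0, 0], [0, 0, 0], 150], [[0, 0, 0], [0, 0, 0], 150], [[0, 0, 0], [0, 0, 0], 150], [[0, 0, 0], [0, 0, 0], 150], [[0, 0, -0.02], [0, 0, 0], 150], [[0, 0, -0.04], [0, 0, 0], 0], [[0, 0, -0.02], [0, 0, 0], 0], [[0, 0, 0], [0, 0, 0], 0]]'

```text
time_s: 14.08
tcp_pos: [0.5527, -0.2293, 0.3035]
eef_rot: [-179.9, 0.5, -179.9]
contact_force: [0.6, -0.2, -0.7]
gripper_width: 0.0506
```

carry_out --plan '[[[-0.02, 0.024, 0], [0, 0, 0], 0], [[-0.02, 0.024, 0], [0, 0, 0], 0], [[-0.02, 0.024, 0], [0, 0, 0], 0], [[-0.0165, 0.02, 0], [0, 0, 0], 0], [[0, 0, 0], [0, 0, 0], 0], [[0, 0, 0], [0, 0, 0], 0]]'

```text
time_s: 14.58
tcp_pos: [0.6281, -0.1357, 0.2974]
eef_rot: [180.0, -0.0, -179.9]
contact_force: [-0.1, -0.6, 0.3]
gripper_width: 0.0866
```

```bash
python3 - <<'E'
from h import *
s=r.get_state();print(s["tcp_pos"],s["eef_rot"],s["contact_force"],s["gripper_width"])
a=snap("scene","s7.png");b=snap("top","t7.png");m=masks(b)
print("wood",rect(m["wood"],(330,160,400,225),.03),"blue",rect(m["blue"],(385,166,410,200),.034))
A=cv2.resize(a[140:270,90:230],(420,390),interpolation=2);B=cv2.resize(b[130:230,310:410],(370,390),interpolation=2)
cv2.imwrite("pics/c7.png",np.hstack([A,B])[:,:,::-1])
E
```

```text
[ 0.6280858  -0.13565037  0.29742177] [ 1.79994558e+02 -4.54994771e-02 -1.79879942e+02] [-0.08698461 -0.55425977  0.28817686] 0.08664969839344767
wood (array([ 547.9, -232.9]), array([ 91.4, 116.2]), 89.71, 1281) blue (array([ 565.5, -285. ]), array([23.4, 71. ]), 89.45, 337)
```

View pics/c7.png

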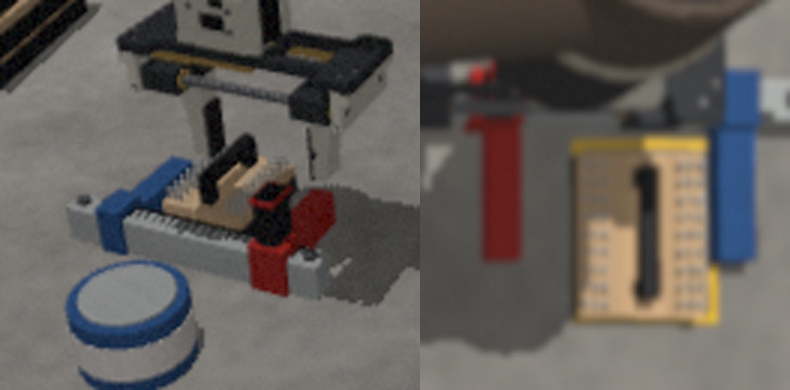

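```bash
python3 - <<'E'
from h import *
b=cv2.imread("pics/t7.png")[:,:,::-1].copy();H=cv2.cvtColor(b,cv2.COLOR_RGB2HSV)
m=cv2.inRange(H,(8,40,90),(19,150,255)); m=cv2.morphologyEx(m,cv2.MORPH_OPEN,np.ones((3,3)))
print(rect(m,(345,160,395,225),.03))
m=masks(b)["dark"];print("handle",rect(m,(362,165,380,212),.06))
E
```

```text
(array([ 541.9, -227.9]), array([104. ,  82.5]), 0.28, 1316)
handle (array([ 544.4, -223.1]), array([ 9.2, 73.8]), 89.57, 55)
```

carry_out --plan '[[[0, -0.0005, 0.02], [0, 0, 0], 0], [[0, 0, 0.025], [0, 0, 0], 80], [[0, 0, 0.016], [0, 0, 0], 160], [[0, 0, 0.002], [0, 0, 0], 220], [[0, 0, 0], [0, 0, 0], 220], [[0, 0, 0], [0, 0, 0], 220], [[0, 0, 0], [0, 0, 0], 220], [[0, 0, 0], [0, 0, 0], 220], [[0, 0, 0], [0, 0, 0], 220], [[0, 0, 0], [0, 0, 0], 220], [[0, 0, 0], [0, 0, 0], 220], [[0, 0, 0], [0, 0, 0], 220]]'

```text
time_s: 15.68
tcp_pos: [0.6275, -0.1374, 0.2354]
eef_rot: [180.0, 0.0, -180.0]
contact_force: [-0.3, 3.1, 1.4]
gripper_width: 0.0195
```

carry_out --plan '[[[0, 0, 0], [0, 0, 0], 220], [[0, 0, 0], [0, 0, 0], 220], [[0, 0, 0], [0, 0, 0], 220], [[0, 0, 0], [0, 0, 0], 220]]'

```text
time_s: 16.02
tcp_pos: [0.6275, -0.1373, 0.2354]
eef_rot: [180.0, 0.0, -180.0]
contact_force: [-1.2, 2.7, 3.6]
gripper_width: 0.0201
```

The board sits ~5 mm short in x: wood and handle give ~0.545 against 0.550. It slipped a little in the grip while entering. I'll mend that before closing: release the thumb grip, re-grip the handle harder, and slide it in 5 mm.

carry_out --plan '[[[0, 0, 0], [0, 0, 0], 100], [[0, 0, 0], [0, 0, 0], 100], [[0, 0, 0], [0, 0, 0], 100], [[0, 0, 0], [0, 0, 0], 100], [[0, 0, -0.025], [0, 0, 0], 100], [[0, 0, -0.035], [0, 0, 0], 100], [[0.02, -0.023, 0], [0, 0, 0], 100], [[0.02, -0.023, 0], [0, 0, 0], 100], [[0.02, -0.023, 0], [0, 0, 0], 100], [[0.0225, -0.023, 0], [0, 0, 0], 130], [[0, 0, 0], [0, 0, 0], 130], [[0, 0, 0], [0, 0, 0], 130]]' --grip_force 40

```text
time_s: 17.02
tcp_pos: [0.5438, -0.2307, 0.2954]
eef_rot: [-180.0, 0.0, 179.9]
contact_force: [0.6, 0.1, -0.3]
gripper_width: 0.0439
```

carry_out --plan '[[[0, 0.001, 0.03], [0, 0, 0], 130], [[0, 0, 0.03], [0, 0, 0], 130], [[0, 0, 0.0125], [0, 0, 0], 150], [[0, 0, 0.005], [0, 0, 0], 200], [[0, 0, 0], [0, 0, 0], 240], [[0, 0, 0], [0, 0, 0], 240], [[0, 0, 0], [0, 0, 0], 240], [[0, 0, 0], [0, 0, 0], 240], [[0, 0, 0], [0, 0, 0], 240], [[0, 0, 0], [0, 0, 0], 240], [[0, 0, 0], [0, 0, 0], 240]]'

```text
time_s: 17.93
tcp_pos: [0.5457, -0.2285, 0.219]
eef_rot: [-180.0, 0.2, -180.0]
contact_force: [1.1, 1.8, 6.4]
gripper_width: 0.0116
```

carry_out --plan '[[[-0.002, 0, 0], [0, 0, 0], 240], [[-0.002, 0, 0], [0, 0, 0], 240], [[-0.001, 0, 0], [0, 0, 0], 240], [[0, 0, 0], [0, 0, 0], 240], [[0, 0, 0], [0, 0, 0], 240]]'

```text
time_s: 18.35
tcp_pos: [0.5473, -0.2286, 0.2189]
eef_rot: [180.0, -0.3, 180.0]
contact_force: [-13.0, 3.1, 21.2]
gripper_width: 0.0116
```

It is pressing down 21 N, so friction is braking the slide. Relieve 1 mm and see.

carry_out --plan '[[[0, 0, -0.0005], [0, 0, 0], 240], [[0, 0, 0], [0, 0, 0], 240], [[0, 0, 0], [0, 0, 0], 240]]'

```text
time_s: 18.6
tcp_pos: [0.5473, -0.2287, 0.219]
eef_rot: [180.0, -0.3, 180.0]
contact_force: [-11.4, 2.3, 16.0]
gripper_width: 0.0114
```

```bash
python3 - <<'E'
from h import *
s=r.get_state();print(s["tcp_pos"],s["eef_rot"],s["contact_force"],s["moment"])
a=snap("scene","s8.png");b=snap("top","t8.png")
cv2.imwrite("pics/c8.png",cv2.resize(a[165:245,100:210],None,fx=7,fy=7,interpolation=2)[:,:,::-1])
E
```

```text
[ 0.54725151 -0.22866879  0.21898647] [179.97797971  -0.32924663 179.9670858 ] [-11.41506148   2.29532793  16.00185862] [0.72809518 4.36947677 0.08456369]
```

View pics/c8.png

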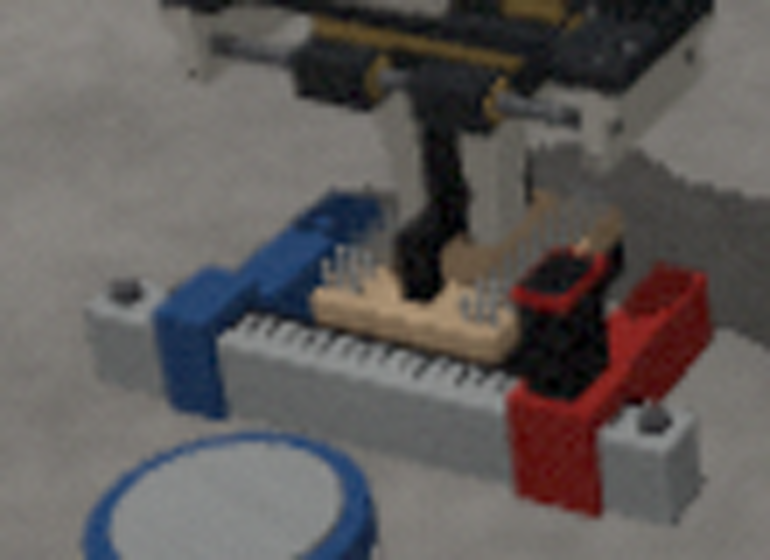

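carry_out --plan '[[[0, 0, -0.0005], [0, 0, 0], 240], [[0, 0, 0], [0, 0, 0], 240], [[0, 0, -0.0005], [0, 0, 0], 240], [[0, 0, 0], [0, 0, 0], 240], [[0, 0, 0], [0, 0, 0], 240]]'

```text
time_s: 19.12
tcp_pos: [0.5487, -0.2285, 0.219]
eef_rot: [180.0, -0.2, 180.0]
contact_force: [-5.9, -0.1, 5.6]
gripper_width: 0.0114
```

carry_out --plan '[[[-0.001, 0, -0.0002], [0, 0, 0], 240], [[-0.001, 0, 0], [0, 0, 0], 240], [[-0.001, 0, 0], [0, 0, 0], 240], [[0, 0, 0], [0, 0, 0], 240], [[0, 0, 0], [0, 0, 0], 240]]'

```text
time_s: 19.53
tcp_pos: [0.5531, -0.2284, 0.2191]
eef_rot: [180.0, -0.0, -180.0]
contact_force: [-1.9, -0.7, -1.6]
gripper_width: 0.0117
```

carry_out --plan '[[[0.001, 0, 0], [0, 0, 0], 240], [[0, 0, 0], [0, 0, 0], 150], [[0, 0, 0], [0, 0, 0], 150], [[0, 0, 0], [0, 0, 0], 150], [[0, 0, 0], [0, 0, 0], 150], [[0, 0, 0], [0, 0, 0], 150], [[0, 0, -0.02], [0, 0, 0], 150], [[0, 0, -0.035], [0, 0, 0], 100], [[0, 0, -0.025], [0, 0, 0], 100], [[-0.025, 0.03, 0], [0, 0, 0], 100], [[-0.025, 0.03, 0], [0, 0, 0], 100], [[-0.025, 0.031, 0], [0, 0, 0], 100]]' --grip_force 20

```text
time_s: 20.53
tcp_pos: [0.6276, -0.137, 0.3008]
eef_rot: [180.0, 0.1, 179.9]
contact_force: [1.0, -0.6, 0.0]
gripper_width: 0.053
```

```bash
python3 - <<'E'
from h import *
s=r.get_state();print(s["tcp_pos"],s["eef_rot"],s["gripper_width"])
b=snap("top","t9.png");H=cv2.cvtColor(b,cv2.COLOR_RGB2HSV)
m=cv2.inRange(H,(8,40,90),(19,150,255)); m=cv2.morphologyEx(m,cv2.MORPH_OPEN,np.ones((3,3)))
print(rect(m,(345,160,395,225),.03))
m=masks(b)["dark"];print("handle",rect(m,(362,165,380,212),.06))
E
```

```text
[ 0.6275602  -0.13699342  0.30076269] [1.79988016e+02 1.37357409e-01 1.79901204e+02] 0.053026669351245594
(array([ 551.3, -227.9]), array([104.2,  82.3]), 0.27, 1316)
handle (array([ 550.1, -223.1]), array([ 9.2, 71.5]), 89.6, 62)
```

Now it is centred (0.551, -0.228, yaw 0.3°). Grip the thumb grip again.

carry_out --plan '[[[0, 0, 0.025], [0, 0, 0], 100], [[0, 0, 0.025], [0, 0, 0], 100], [[0, 0, 0.013], [0, 0, 0], 160], [[0, 0, 0.002], [0, 0, 0], 220], [[0, 0, 0], [0, 0, 0], 220], [[0, 0, 0], [0, 0, 0], 220], [[0, 0, 0], [0, 0, 0], 220], [[0, 0, 0], [0, 0, 0], 220], [[0, 0, 0], [0, 0, 0], 220], [[0, 0, 0], [0, 0, 0], 220], [[0, 0, 0], [0, 0, 0], 220], [[0, 0, 0], [0, 0, 0], 220]]'

```text
time_s: 21.58
tcp_pos: [0.6274, -0.1375, 0.2358]
eef_rot: [-180.0, 0.1, -180.0]
contact_force: [-0.3, 0.1, 6.9]
gripper_width: 0.0197
```

carry_out --plan '[[[0, -0.004, -0.0005], [0, 0, 0], 220], [[0, -0.005, 0], [0, 0, 0], 220], [[0, -0.005, 0], [0, 0, 0], 220], [[0, -0.005, 0], [0, 0, 0], 220], [[0, -0.005, 0], [0, 0, 0], 220], [[0, -0.004, 0], [0, 0, 0], 220], [[0, -0.003, 0], [0, 0, 0], 220], [[0, -0.002, 0], [0, 0, 0], 220], [[0, -0.002, 0], [0, 0, 0], 220], [[0, 0, 0], [0, 0, 0], 220]]'

```text
time_s: 22.42
tcp_pos: [0.6274, -0.1729, 0.2357]
eef_rot: [180.0, 0.1, -180.0]
contact_force: [0.4, 3.2, 7.1]
gripper_width: 0.0198
```

carry_out --plan '[[[0, -0.001, 0], [0, 0, 0], 220], [[0, -0.001, 0], [0, 0, 0], 220], [[0, 0, 0], [0, 0, 0], 220]]'

```text
time_s: 22.67
tcp_pos: [0.6274, -0.1745, 0.2358]
eef_rot: [180.0, 0.1, -180.0]
contact_force: [-0.2, 4.9, 6.4]
gripper_width: 0.0196
```

carry_out --plan '[[[0, -0.001, 0], [0, 0, 0], 220], [[0, -0.001, 0], [0, 0, 0], 220], [[0, 0, 0], [0, 0, 0], 220]]'

```text
time_s: 22.92
tcp_pos: [0.6274, -0.1764, 0.2358]
eef_rot: [180.0, 0.1, -180.0]
contact_force: [-0.6, 4.5, 8.5]
gripper_width: 0.02
```

carry_out --plan '[[[0, -0.001, 0], [0, 0, 0], 220], [[0, -0.001, 0], [0, 0, 0], 220], [[0, 0, 0], [0, 0, 0], 220]]'

```text
time_s: 23.17
tcp_pos: [0.6274, -0.1784, 0.2358]
eef_rot: [180.0, 0.1, -180.0]
contact_force: [-0.0, 5.4, 7.0]
gripper_width: 0.0197
```

carry_out --plan '[[[0, -0.001, 0], [0, 0, 0], 220], [[0, 0, 0], [0, 0, 0], 220], [[0, 0, 0], [0, 0, 0], 220]]'

```text
time_s: 23.42
tcp_pos: [0.6274, -0.1794, 0.2358]
eef_rot: [180.0, 0.1, -180.0]
contact_force: [-0.5, 6.5, 7.2]
gripper_width: 0.0199
```

carry_out --plan '[[[0, -0.001, 0], [0, 0, 0], 220], [[0, 0, 0], [0, 0, 0], 220], [[0, 0, 0], [0, 0, 0], 220]]'

```text
time_s: 23.67
tcp_pos: [0.6274, -0.1804, 0.2358]
eef_rot: [180.0, 0.1, -180.0]
contact_force: [1.5, 6.1, 7.2]
gripper_width: 0.0199
```

carry_out --plan '[[[0, -0.001, 0], [0, 0, 0], 220], [[0, 0, 0], [0, 0, 0], 220], [[0, 0, 0], [0, 0, 0], 220]]'

```text
time_s: 23.92
tcp_pos: [0.6274, -0.1814, 0.2358]
eef_rot: [180.0, 0.1, -180.0]
contact_force: [0.1, 5.5, 7.1]
gripper_width: 0.0196
```

carry_out --plan '[[[0, -0.001, 0], [0, 0, 0], 220], [[0, 0, 0], [0, 0, 0], 220], [[0, 0, 0], [0, 0, 0], 220]]'

```text
time_s: 24.17
tcp_pos: [0.6274, -0.1821, 0.2358]
eef_rot: [180.0, 0.1, -180.0]
contact_force: [-0.3, 7.7, 7.3]
gripper_width: 0.02
```

```bash
python3 - <<'E'
from h import *
s=r.get_state();print(s["tcp_pos"],s["contact_force"])
b=snap("top","t10.png");m=masks(b)
print("blue",rect(m["blue"],(385,166,415,200),.034),"red",rect(m["red"],(330,175,365,200),.034))
H=cv2.cvtColor(b,cv2.COLOR_RGB2HSV);w=cv2.morphologyEx(cv2.inRange(H,(8,40,90),(19,150,255)),cv2.MORPH_OPEN,np.ones((3,3)));print(rect(w,(345,160,395,225),.03))
a=snap("scene","s10.png")
A=cv2.resize(a[140:260,90:220],(430,400),interpolation=2);B=cv2.resize(b[130:225,320:410],(370,400),interpolation=2)
cv2.imwrite("pics/c10.png",np.hstack([A,B])[:,:,::-1])
E
```

```text
[ 0.62742505 -0.18205828  0.2357754 ] [-0.2837567   7.67608441  7.27726282]
blue (array([ 565.3, -287.3]), array([18.7, 70.8]), 89.44, 241) red (array([ 554.3, -183. ]), array([21.1, 49.7]), 89.75, 202)
(array([ 549.9, -236.6]), array([ 79.8, 101.7]), 89.45, 1237)
```

View pics/c10.png

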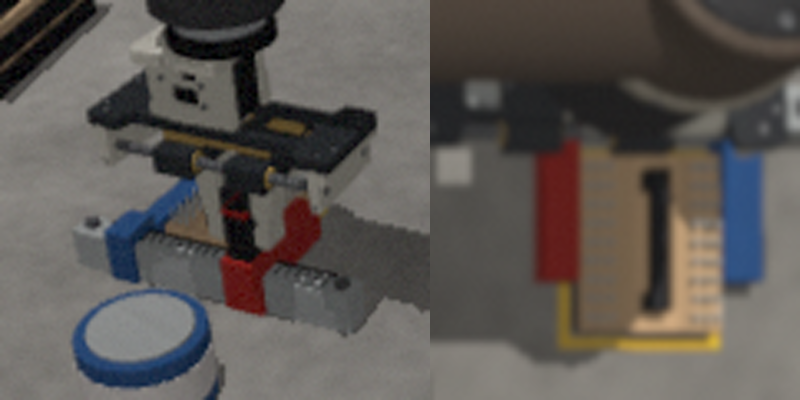

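The board is now touching both jaws (right panel: red 558, board 580–722, blue 725). Press on gently.

carry_out --plan '[[[0, -0.001, 0], [0, 0, 0], 220], [[0, 0, 0], [0, 0, 0], 220], [[0, 0, 0], [0, 0, 0], 220]]'

```text
time_s: 24.52
tcp_pos: [0.6274, -0.1828, 0.2358]
eef_rot: [179.9, 0.1, -180.0]
contact_force: [-0.7, 8.9, 8.4]
gripper_width: 0.02
```

carry_out --plan '[[[0, -0.001, 0], [0, 0, 0], 220], [[0, 0, 0], [0, 0, 0], 220], [[0, 0, 0], [0, 0, 0], 220]]'

```text
time_s: 24.77
tcp_pos: [0.6274, -0.1836, 0.2357]
eef_rot: [179.9, 0.1, -180.0]
contact_force: [-1.9, 10.0, 8.1]
gripper_width: 0.0199
```

carry_out --plan '[[[0, -0.001, 0], [0, 0, 0], 220], [[0, 0, 0], [0, 0, 0], 220], [[0, 0, 0], [0, 0, 0], 220], [[0, 0, 0], [0, 0, 0], 220]]'

```text
time_s: 25.1
tcp_pos: [0.6274, -0.1844, 0.2358]
eef_rot: [179.9, 0.1, -180.0]
contact_force: [-1.6, 12.1, 9.3]
gripper_width: 0.02
```

The spring is now ~2.7 mm in, at ~6 N, which is light but firm. Release and rise.

carry_out --plan '[[[0, 0, 0], [0, 0, 0], 150], [[0, 0, 0], [0, 0, 0], 100], [[0, 0, 0], [0, 0, 0], 60], [[0, 0, 0], [0, 0, 0], 60], [[0, 0, 0], [0, 0, 0], 60], [[0, 0, 0], [0, 0, 0], 60], [[0, 0, -0.02], [0, 0, 0], 60], [[0, 0, -0.04], [0, 0, 0], 60], [[0, 0, -0.04], [0, 0, 0], 60], [[0, 0, -0.04], [0, 0, 0], 60], [[0, 0, -0.02], [0, 0, 0], 60], [[0, 0, 0], [0, 0, 0], 60]]'

```text
time_s: 26.1
tcp_pos: [0.6279, -0.186, 0.4016]
eef_rot: [-179.9, 0.5, -180.0]
contact_force: [0.2, -0.1, -0.1]
gripper_width: 0.067
```

carry_out --plan '[[[0.02, -0.036, 0], [0, 0, 0], 60], [[0.02, -0.036, 0], [0, 0, 0], 60], [[0.02, -0.036, 0], [0, 0, 0], 60], [[0.02, -0.036, 0], [0, 0, 0], 60], [[0.02, -0.036, 0], [0, 0, 0], 60], [[0.02, -0.036, 0], [0, 0, 0], 60], [[0.02, -0.036, 0], [0, 0, 0], 60], [[0.02, -0.036, 0], [0, 0, 0], 60], [[0.02, -0.036, 0], [0, 0, 0], 60], [[0, 0, 0], [0, 0, 0], 60], [[0, 0, 0], [0, 0, 0], 60]]'

```text
time_s: 27.02
tcp_pos: [0.4451, -0.5115, 0.3937]
eef_rot: [179.9, -0.1, 179.8]
contact_force: [0.1, -0.0, -1.2]
gripper_width: 0.0671
```

```bash
python3 - <<'E'
from h import *
s=r.get_state();print(s["time_s"],s["tcp_pos"],s["contact_force"])
b=snap("top","t11.png");m=masks(b);a=snap("scene","s11.png")
print("blue",rect(m["blue"],(385,166,415,200),.034),"red",rect(m["red"],(330,175,365,200),.034))
H=cv2.cvtColor(b,cv2.COLOR_RGB2HSV);w=cv2.morphologyEx(cv2.inRange(H,(8,40,90),(19,150,255)),cv2.MORPH_OPEN,np.ones((3,3)));print(rect(w,(345,160,395,225),.03))
A=cv2.resize(a[140:300,90:390],(440,400),interpolation=2);B=cv2.resize(b[130:225,310:420],(360,400),interpolation=2)
cv2.imwrite("pics/c11.png",np.hstack([A,B])[:,:,::-1])
d=cv2.absdiff(cv2.imread("pics/t0.png"),b[:,:,::-1])
for n,(x0,y0,x1,y1) in dict(tape=(135,122,178,166),bottle=(224,116,256,155),post=(250,162,278,192),tin=(333,80,378,128)).items():print(n,d[y0:y1,x0:x1].mean())
E
```

```text
27.0167 [ 0.44509875 -0.51154233  0.39372907] [ 0.08034454 -0.0454053  -1.15397561]
blue (array([ 565.5, -289.6]), array([18.7, 71. ]), 89.43, 272) red (array([ 554.2, -185.4]), array([21.1, 49.8]), 89.75, 218)
(array([ 550.2, -238.3]), array([101.6,  79.8]), 0.37, 1260)
tape 2.171247357293869
bottle 1.9332264957264957
post 2.7535714285714286
tin 2.5140432098765433
```

View pics/c11.png

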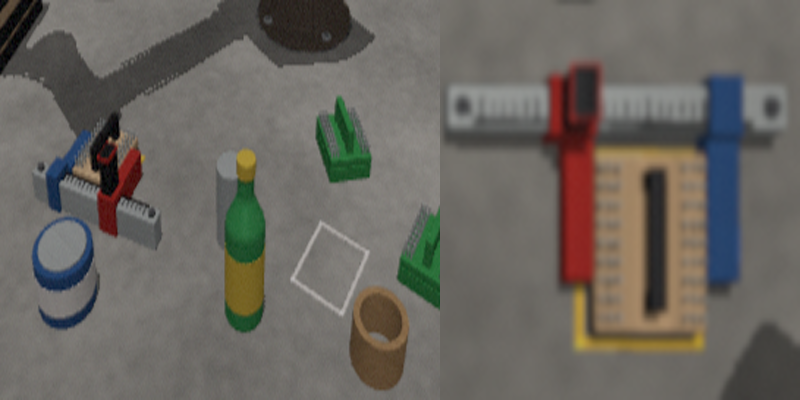

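Board closed between the jaws, square, in the yellow outline; the blue jaw is still pushed in ~2.5 mm and the bystanders have not moved. Handing in.

```bash
python3 -c "
from plant import r
print(r.close_job())"
```

```text
the job is handed in; nothing more can be done
None
```

I opened the caliper to about 122 mm, slid the plywood board flat round the near side of the post into the yellow outline, and closed the red jaw on it. I let go with the jaw left shut and handed the job in at about 27 s of robot time.

**Final position:** The last pictures put the board at (0.550, -0.238) m against an estimated caliper centre of (0.550, -0.236) m. It is turned about 0.4°, roughly parallel to the jaws.

**Jaw pressure:** Before release the blue jaw was pushed in about 2.7 mm, at roughly 6 N. After release it was still pushed in by over 2 mm, and the red jaw stayed where I left it.

**Bystanders:** The post, tin, bottle and tape look unchanged from the first picture, by image comparison. I did not touch the green look-alikes.

**What went less smoothly:**
- **Slip going in:** The board slipped in the grip and stopped about 5 mm short, pressed down by up to 14 N. I gripped the handle again with the jaws still open and slid it the rest of the way.
- **Extra pressure while correcting:** The gripper then pressed down on the handle with about 21 N, under the 40 N limit. I eased it off and saw no lift.
- **Uneven forces on the way:** One reading, as it rounded the post, showed about 11 N sideways and 9 N up. The post has not moved.

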